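Snap a stone sample onto the gated hook

TASK

Lift the white stone sample by its blue tab and snap it onto the hook of the yellow stand: push one upright bar of its steel eye inwards against the red sprung gate, beside the hook's nose, until the bar is past the gate, the gate has sprung shut behind it and the nose runs through the eye; then let go so that the sample hangs there at rest. Press gently, with the eye and not with the fingers, and push the eye into the hook with no more than about 15 N: the hook gives on its spring and then stops dead. Leave the slate sample and everything else on the table where it is.

Things in the scene. Friction and masses are not known exactly. Their poses are not given: they have to be found in the camera images.
- white_sample: white marble sample standing on the table, 0.16 to 0.26 kg. Block 40 mm (x) by 50 (y) by 30 high carries a steel eye, hole axis x: two upright round bars of 8 mm diameter, axes at y = +17 and -17 mm, joined by a level top bar with its axis at z = 81 mm; the opening is 26 mm wide, from z = 30 to 77 mm. Symmetric under a half turn. Origin: centre of its underside, z up
- white_sample_eye (a point): point in the eye's opening of white_sample, on its middle line, at z = 62 mm of the sample (15 mm below the underside of the top bar); axes as the sample's
- white_sample_tab (a point): centre to grip on the blue tab on top of the eye, at z = 107 mm of the sample; the tab is 10 mm thick (x), 30 mm wide (y), from z = 83 to 121 mm. Axes as the sample's
- hook: level U-shaped snap hook of 10 mm round steel bar on the yellow stand, 115 mm above the table. Origin: on the nose's axis at the shut gate's line; x points into the hook, z up. Nose: bar along y = 0, its round free end at x = -13 mm. Spine: bar along y = +46 mm. Bottom bar joins them, axis at x = 34.5 mm. Free space on the -y side of the nose. Moves back when pushed: see gate_tip
- gate (a joint): angle of the red sprung gate, rad: 0 shut, grows as it is pushed inwards (stop at 1.3); cannot swing outwards. Bar 6 mm in diameter, hinged about the vertical at x = 0, y = 44 mm of the hook. Spring: 0.1 N m when shut plus 0.16 N m per rad, so some 3 to 9 N on the eye's bar. It lets go of the bar when the bar's axis is more than 41.5 mm from the hinge, and snaps shut behind it
- gate_tip (a point): free end of the gate; shut, it is 1.5 mm from the nose, at y = 6.5 mm of the hook. The whole hook with its gate slides back (+x) on its shank when pushed, with some 2 to 4 N (spring 0.045 N/mm, friction about 1.6 N), then stops dead, somewhere 15 to 50 mm behind where it starts (differs each time). The post, 126 mm high, stands 95 to 130 mm behind the starting mouth, its 12 mm foot 60 to 95 mm
- seat (a point): axis of the eye's bar when it touches both bottom bar and nose inside the hook: x = 25.5, y = 9 mm of the hook, mid height of its bar. At the bottom bar the gate lets go only if the gap between eye's bar and nose is under about 2 mm: a bar pushed in farther from the nose must then be slid sideways (-y of the hook) towards the nose
- slate_sample: the other sample, same shape and sizes as white_sample but with a dark grey block; stays where it is. Origin: centre of its underside
- chunk_a: loose off-white stone chunk, about 64 mm across, 45 mm high; stays. Origin: centre of its underside
- chunk_b: loose pale marble chunk, about 56 mm across, 38 mm high; stays. Origin: centre of its underside
- chunk_c: loose off-white stone chunk, about 72 mm across, 40 mm high; stays. Origin: centre of its underside
- cup: white paper coffee cup with lid, 80 mm across, 105 mm high; stays. Origin: centre of its underside
- mallet: hammer lying on the table; stays
- riffler: small hand tool with a handle, lying on the table; stays
Things that resemble listed ones, but are neither listed nor needed, are in the scene too. There is more than one size of the part that bears hook; the job needs the larger.

How it is judged:
By the outcome, as a careful person would: the job done as asked, in the order asked, and still so for the second after the job is handed in, with the robot touching nothing.
It also fails if it takes over 58 s, if anything falls off the work surface, if the arm or the gripper's body presses on something with over 40 N, if the wrist force passes 120 N, or if a joint passes its speed limit or range.

ROBOT

A 7-joint arm with a two-finger parallel gripper is mounted at the origin on the work surface. World frame = base frame: x ahead of the robot, y to its left, z up, the work surface at z = 0. Lengths are in m, angles in rad, forces in N, time in s.
With the tool pointing down it reaches from about 0.425 to 0.875 m from the base axis. Payload 4.7 kg.
Tool frame: the origin (TCP) lies on the mounting face of the last link; the fingertips stand 173 mm ahead of it and the grasp point (between the pads) lies 155 mm ahead of it (bot.finger_overhang is the distance from the TCP to the fingertips, in m); z points along the fingers, y is the line along which they close (so a half turn about z gives the same grasp; the last joint's range is limited). The gripper opens to 85 mm and grips with 20 to 120 N. Pads are 22 mm wide; open, the fingers measure 114 mm over their backs; the gripper's body (76 mm by 85 mm) begins 54 mm behind the grasp point. The pads swing forward as they close: fully open they stand 13 mm farther back than shut.
Start: joints at [-1.226, 0.321, -0.07, 1.45, 0.023, 1.371, -0.057], TCP at [0.211, 0.615, 0.405] pointing down, gripper open.
Joint ranges: [-2.86, 2.86], [-0.3, 2.09], [-1.38, 1.24], [0.06, 2.45], [-1.56, 4.7], [0.09, 2.05], [-2.69, 2.69]. Speed limits (rad/s): [2.57, 2.57, 3.14, 3.14, 3.14, 3.14, 3.14].

INTERFACE

Orientations are given as a rotation vector (axis times angle).
In Python, from rig import bot gives the robot as it stands.
- The arm moves only by the shell command python3 -m crank 'ROWS' [FORCE]. ROWS is JSON, a list of rows, each a list of 7 numbers: the shift along the world's x, y, z in units of 4 cm (1.0 is 4 cm), then the turn, a rotation vector about the world's x, y, z in units of 45 degrees (1.0 is 45 degrees), then the opening, from 0 (shut) to 1 (fully open). In form: [[tx, ty, tz, wx, wy, wz, hand], ...]. A call has 1 to 10 rows; each row shifts and turns the commanded pose from where the row before left it; what a row does not reach is not made up. A row lasts 1/8 s, in which the tool goes at most 62.5 mm and 10.7 degrees, less where a joint would pass 70% of its speed; a pose out of reach is approached as far as the arm can. A call with a number of a shift or a turn outside -1 to 1 is refused whole. A call with a gripper value outside its range is refused whole. The fingers move at their own pace and stop on an object; FORCE is the grip in N (left out, the last holds). Time passes only in rows, so rows that do not move let the fingers close. It gives the time, the measured TCP pose, the force, the opening and the grip force at its end, in the units of the state.
- bot.sense(): the state, without advancing time (a new reading comes with each control period).
- bot.snapshot(name): name is "side" or "top" or "wrist"; returns (picture, depth): 400x640x3 uint8, red, green, blue; 400x640 float32, m along the optical axis (not along the pixel's ray), 0 where there is no reading.
- bot.camera_info(name): a dict with "vfov" (degrees; the focal length in pixels is half the picture's height over the tangent of half this angle, whatever the lens; pixels are square), "cx", "cy" (the principal point, pixels), "R" (3x3) and "t" (3): a world point X has camera coordinates R X + t; the wrist camera has in their place "T_tool_cam" (4x4, takes a point from camera to tool coordinates, whose origin is the TCP and whose axes are the flange's). Camera axes: x right, y down, z forward; pixel columns grow to the right and rows downward; lengths in m; the calibration is good to about 2 mm. A picture is of the moment at which its call begins: read the wrist's pose just before it. camera_info takes no time and is no camera call.
- bot.close_job(): hands the job in; it is judged then, once.
The state is a dict: "time_s": time; "qpos": joint angles; "qvel": joint speeds; "joint_efforts": joint torques, N m; "position": TCP position; "ee_rot": TCP orientation; "contact_force": force on the tool from outside, world axes, zero at the start; "ft_torque": the same for the moment, N m; "finger_gap": opening from 0.0 (shut) to 1.0 (fully open); "finger_force": force on a finger pad.
Only numpy, scipy, OpenCV 4.12 (cv2) and the standard library are available. Lean on these libraries where they do the work, as an engineer would, in place of code of your own. Each camera call takes 0.05 s, during which the arm holds its last target. There are 200 camera calls.

## Working session

There is one attempt and no reset: what is moved stays moved. The work goes in short steps, Python scripts to look and compute and a shell command to move; the robot and the scene stay as the last step left them, time stands still between calls to the robot, and variables do not carry over. Pictures are saved under pics/ and viewed, at most 10 in all, crops included, and the job is handed in when it is done.

```bash
mkdir -p pics; ls; cat > h.py <<'E'
import numpy as np, cv2, pickle
from rig import bot
from scipy.spatial.transform import Rotation as Ro
def grab(n):
    s=bot.sense(); im,d=bot.snapshot(n); c=bot.camera_info(n)
    pickle.dump((s,im,d,c),open(f'{n}.pkl','wb')); return s,im,d,c
def cloud(n):
    s,im,d,c=pickle.load(open(f'{n}.pkl','rb'))
    f=200/np.tan(np.radians(c['vfov'])/2)
    v,u=np.mgrid[0:400,0:640]
    P=np.stack([(u-c['cx'])/f*d,(v-c['cy'])/f*d,d],-1)
    if 'R' in c: W=(P-np.array(c['t']))@np.array(c['R'])
    else:
        T=np.array(c['T_tool_cam']); W=P@T[:3,:3].T+T[:3,3]
        W=W@Ro.from_rotvec(s['ee_rot']).as_matrix().T+np.array(s['position'])
    W[d<=0]=np.nan
    return im,W
E
python3 - <<'E'
from h import *
for n in ['side','top']:
    s,im,d,c=grab(n); print(n,{k:np.round(v,3).tolist() for k,v in c.items() if k!='lens'} if 1 else 0)
    cv2.imwrite(f'pics/{n}1.png',im[...,::-1])
print({k:np.round(v,3).tolist() for k,v in s.items()})
E
```

```text
pics
side {'vfov': 49.162, 'cx': 316.543, 'cy': 206.571, 'R': [[0.967, -0.253, -0.018], [-0.148, -0.504, -0.851], [0.206, 0.826, -0.525]], 't': [-0.446, 0.169, 1.346]}
top {'vfov': 54.221, 'cx': 319.572, 'cy': 198.922, 'R': [[-0.016, -1.0, 0.007], [-0.999, 0.016, -0.043], [0.043, -0.007, -0.999]], 't': [0.017, 0.481, 1.118]}
{'time_s': 0.05, 'qpos': [-1.226, 0.322, -0.07, 1.452, 0.023, 1.371, -0.057], 'qvel': [0.0, 0.001, 0.001, -0.0, 0.0, -0.002, -0.001], 'joint_efforts': [0.0, -49.53, -0.384, -31.552, 0.013, 0.008, 0.0], 'position': [0.211, 0.615, 0.404], 'ee_rot': [-0.517, -3.099, 0.003], 'contact_force': [-0.82, 0.241, -0.265], 'ft_torque': [0.009, 0.021, 0.01], 'finger_force': 0.0, 'finger_gap': 1.002}
```

View pics/top1.png

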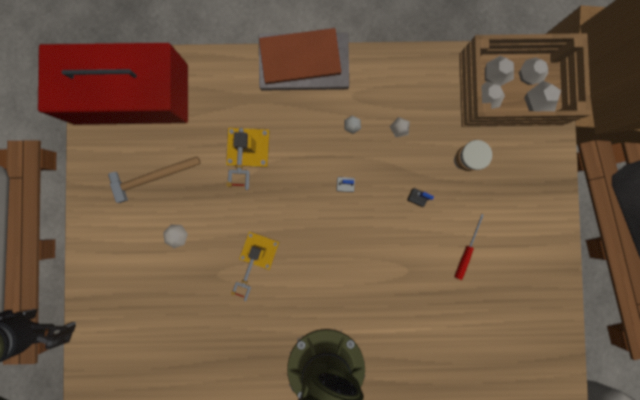

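View pics/side1.png

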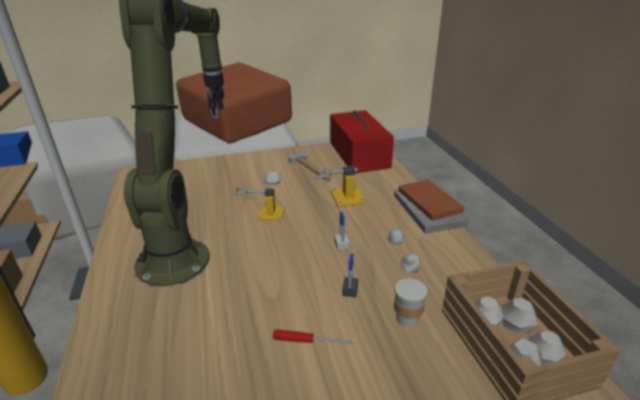

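```bash
python3 - <<'E'
from h import *
im,W=cloud('top'); im2,W2=cloud('side')
a=cv2.resize(im[115:305,165:285],None,fx=3.1,fy=3.1,interpolation=3)
b=cv2.resize(im[170:215,330:440],None,fx=3.6,fy=3.6,interpolation=3)
e=cv2.resize(im2[160:300,220:370],None,fx=2.8,fy=2.8,interpolation=3)
C=np.zeros((600,800,3),np.uint8);C[:a.shape[0],:a.shape[1]]=a;C[:b.shape[0],380:380+b.shape[1]]=b;C[190:190+e.shape[0],375:375+e.shape[1]]=e
cv2.imwrite('pics/crop1.png',C[...,::-1])
hsv=cv2.cvtColor(im,cv2.COLOR_RGB2HSV)
def st(n,r,lo,hi):
    y0,y1,x0,x1=r; w=W[y0:y1,x0:x1].reshape(-1,3); m=(w[:,2]>lo)&(w[:,2]<hi)
    w=w[m]; print(n,m.sum(),np.round(np.nanmedian(w,0),3),np.round(np.nanmin(w,0),3),np.round(np.nanmax(w,0),3))
st('table',(200,240,300,380),-.1,.1)
st('bighook',(160,195,220,260),.08,.15)
st('bigpost',(120,160,225,275),.11,.15)
st('bigfoot',(120,170,222,275),.006,.03)
st('smallhook',(265,300,225,255),.05,.15)
st('smallfoot',(230,270,240,280),.006,.03)
st('whitetop',(170,200,330,360),.1,.14)
st('whiteblk',(170,200,330,360),.02,.04)
st('slatetop',(180,215,400,440),.1,.14)
st('slateblk',(180,215,400,440),.02,.04)
for v in range(165,192,2): print(v,[(u,*np.round(W[v,u]*1000).astype(int)) for u in range(222,256) if W[v,u,2]>.07])
E
```

```text
table 3183 [ 0.421 -0.047 -0.001] [ 0.363 -0.164 -0.009] [0.48  0.068 0.006]
bighook 294 [0.546 0.222 0.119] [0.506 0.194 0.109] [0.583 0.254 0.127]
bigpost 282 [0.631 0.217 0.124] [0.584 0.2   0.11 ] [0.667 0.235 0.129]
bigfoot 1084 [0.627 0.2   0.011] [0.579 0.156 0.006] [0.695 0.279 0.03 ]
smallhook 217 [0.253 0.212 0.092] [0.216 0.195 0.083] [0.306 0.249 0.099]
smallfoot 691 [0.345 0.18  0.009] [0.283 0.131 0.006] [0.392 0.241 0.03 ]
whitetop 56 [ 0.523 -0.064  0.119] [ 0.518 -0.078  0.102] [ 0.529 -0.049  0.123]
whiteblk 170 [ 0.518 -0.06   0.029] [ 0.502 -0.089  0.021] [ 0.542 -0.04   0.034]
slatetop 61 [ 0.483 -0.27   0.119] [ 0.475 -0.286  0.101] [ 0.493 -0.257  0.124]
slateblk 178 [ 0.479 -0.267  0.029] [ 0.456 -0.292  0.021] [ 0.511 -0.242  0.04 ]
165 [(235, np.int64(569), np.int64(230), np.int64(120)), (236, np.int64(569), np.int64(227), np.int64(122)), (237, np.int64(569), np.int64(225), np.int64(122)), (238, np.int64(568), np.int64(222), np.int64(123)), (239, np.int64(569), np.int64(220), np.int64(120)), (240, np.int64(568), np.int64(216), np.int64(125)), (241, np.int64(
[... 6215 characters left out ...]
(115)), (241, np.int64(517), np.int64(215), np.int64(119)), (242, np.int64(517), np.int64(213), np.int64(115)), (243, np.int64(517), np.int64(211), np.int64(115)), (245, np.int64(516), np.int64(205), np.int64(119)), (246, np.int64(516), np.int64(201), np.int64(123)), (247, np.int64(516), np.int64(200), np.int64(118)), (248, np.int64(516), np.int64(197), np.int64(118))]
187 [(245, np.int64(511), np.int64(205), np.int64(117)), (246, np.int64(511), np.int64(202), np.int64(118)), (247, np.int64(511), np.int64(200), np.int64(118)), (248, np.int64(511), np.int64(197), np.int64(119))]
189 [(246, np.int64(506), np.int64(202), np.int64(117)), (247, np.int64(506), np.int64(200), np.int64(118))]
191 []
```

View pics/crop1.png

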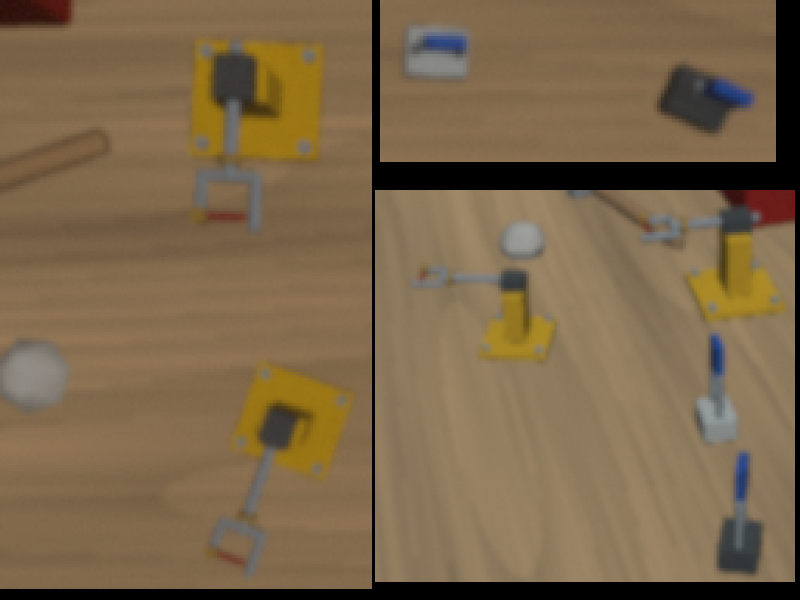

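The crop shows the white sample at top-image px (346,184), with the slate one at (420,197). There are two stands. Stand A is at (247,147) with its hook at (238,178): hook height about 115 mm, nose-to-spine spacing about 46 mm and the bigger foot. Stand B is at (259,250) with its hook at (241,290), and its hook is only about 90 mm up. Stand A fits the description, so I'm using its hook.

```bash
python3 -m crank '[[0.2,-0.43,0,0,0,-0.1,1],[0.39,-0.85,0,0,0,-0.2,1],[0.39,-0.85,0,0,0,-0.2,1],[0.39,-0.85,0,0,0,-0.2,1],[0.39,-0.85,0,0,0,-0.2,1],[0.39,-0.85,0,0,0,-0.2,1],[0.39,-0.85,0,0,0,-0.2,1],[0.39,-0.85,0,0,0,-0.2,1],[0.39,-0.85,0,0,0,-0.2,1],[0.39,-0.85,0,0,0,0,1]]' && python3 -m crank '[[0.39,-0.85,0,0,0,0,1],[0.39,-0.85,0,0,0,0,1],[0.39,-0.85,0,0,0,0,1],[0.39,-0.85,0,0,0,0,1],[0.39,-0.85,0,0,0,0,1],[0.39,-0.85,0,0,0,0,1],[0.39,-0.85,0,0,0,0,1],[0.39,-0.85,0,0,0,0,1],[0.3,-0.8,0,0,0,0,1],[0,0,0,0,0,0,1]]'
python3 - <<'E'
from h import *
im,W=cloud('top')
def line(r,lo,hi,ax,extra=None):
    y0,y1,x0,x1=r; w=W[y0:y1,x0:x1].reshape(-1,3); m=(w[:,2]>lo)&(w[:,2]<hi)
    if extra: m&=extra(w)
    w=w[m]; c=w.mean(0); u,s,v=np.linalg.svd(w[:,:2]-c[:2]); d=v[0]*np.sign(v[0][ax]); print(len(w),np.round(c,4),'ang',np.degrees(np.arctan2(d[1],d[0])).round(2),'span',np.ptp((w[:,:2]-c[:2])@d).round(4))
line((160,195,220,260),.105,.13,0,lambda w:(w[:,0]<.546)&(w[:,1]<.2085))
line((160,195,220,260),.105,.13,0,lambda w:(w[:,0]<.546)&(w[:,0]>.528)&(w[:,1]>.236))
line((160,195,220,260),.105,.13,1,lambda w:(w[:,0]<.560)&(w[:,0]>.551))
line((160,195,220,260),.105,.13,1,lambda w:(w[:,0]<.526)&(w[:,1]>.211)&(w[:,1]<.238))
line((170,200,330,360),.112,.14,1)
s,im,d,c=grab('wrist'); cv2.imwrite('pics/w1.png',im[...,::-1])
E
```

```text
time_s: 1.35
position: [0.3598, 0.2902, 0.4044]
ee_rot: [2.326, 2.112, -0.001]
contact_force: [-0.0, -0.1, 0.7]
finger_gap: 0.996
finger_force: 0.0
time_s: 2.6
position: [0.4966, -0.0154, 0.4046]
ee_rot: [2.33, 2.106, -0.002]
contact_force: [0.2, 0.7, -0.6]
finger_gap: 1.001
finger_force: 0.0
60 [0.5255 0.2006 0.1186] ang -1.54 span 0.0394
26 [0.5367 0.2452 0.1179] ang 8.64 span 0.0187
60 [0.5551 0.2252 0.1189] ang 88.71 span 0.0547
26 [0.5193 0.2252 0.117 ] ang 83.98 span 0.0241
48 [ 0.5235 -0.0636  0.1194] ang 86.91 span 0.0289
```

View pics/w1.png

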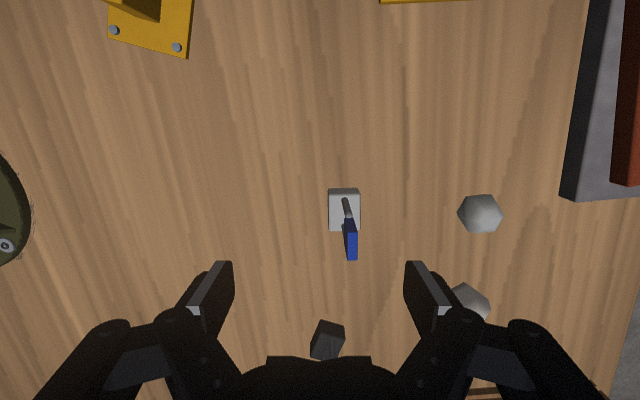

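The wrist view shows the white sample with its blue tab at px (351,240), upright between the fingers, and nothing else near it. I'll measure the tab from the wrist depth.

```bash
cat >> h.py <<'E'
def tab(n='wrist'):
    im,W=cloud(n); hsv=cv2.cvtColor(im,cv2.COLOR_RGB2HSV)
    m=(hsv[...,0]>105)&(hsv[...,0]<130)&(hsv[...,1]>120)&(W[...,2]>.112)&(np.abs(W[...,1]+.064)<.04)
    w=W[m]; c=(w.min(0)+w.max(0))/2; r=cv2.minAreaRect((w[:,:2]*1000).astype(np.float32)); print('tab',len(w),w.mean(0).round(4),r)
    return w
E
python3 - <<'E'
from h import *
tab()
im,W=cloud('wrist')
w=W[185:235,320:370].reshape(-1,3); w=w[(w[:,2]>.024)&(w[:,2]<.036)]; print('blk',cv2.minAreaRect((w[:,:2]*1000).astype(np.float32)))
s=bot.sense(); print(s['position'],np.degrees(np.arctan2(*Ro.from_rotvec(s['ee_rot']).as_matrix()[:2,1][::-1])))
E
```

```text
tab 321 [ 0.5258 -0.0588  0.1411] ((534.9425659179688, -46.74257278442383), (68.71488189697266, 22.064022064208984), 52.08647537231445)
blk ((522.7283325195312, -62.70341873168945), (49.422096252441406, 40.09900665283203), 85.04141235351562)
[ 0.49626715 -0.01340542  0.4044343 ] -5.606725242485939
```

```bash
python3 -m crank '[[0.33,-0.62,0,0,0,0,0.8],[0.34,-0.62,0,0,0,0,0.8],[0,0,0,0,0,0,0.6],[0,0,0,0,0,0,0.6]]' 90
python3 - <<'E'
from h import *
s,im,d,c=grab('wrist')
im,W=cloud('wrist'); hsv=cv2.cvtColor(im,cv2.COLOR_RGB2HSV)
m=(hsv[...,0]>105)&(hsv[...,0]<130)&(hsv[...,1]>120)&(W[...,2]>.114)&(W[...,2]<.125)
w=W[m]; w=w[np.abs(w[:,:2]-[.523,-.063]).max(1)<.03]; print(len(w),w.mean(0),cv2.minAreaRect((w[:,:2]*1000).astype(np.float32)))
w=W.reshape(-1,3); w=w[(w[:,2]>.025)&(w[:,2]<.035)]; w=w[np.abs(w[:,:2]-[.523,-.063]).max(1)<.04]; print('blk',cv2.minAreaRect((w[:,:2]*1000).astype(np.float32)))
s=bot.sense();print(s['position'],np.degrees(np.arctan2(*Ro.from_rotvec(s['ee_rot']).as_matrix()[:2,1][::-1])))
E
```

```text
time_s: 3.15
position: [0.5229, -0.0604, 0.4044]
ee_rot: [-2.322, -2.115, 0.0]
contact_force: [0.3, 0.8, -0.4]
finger_gap: 0.603
finger_force: 0.0
329 [ 0.52246898 -0.06329779  0.12053448] ((522.5136108398438, -63.35588455200195), (28.972148895263672, 9.157506942749023), 85.12385559082031)
blk ((522.341796875, -62.95055389404297), (49.75006103515625, 39.62282180786133), 85.74274444580078)
[ 0.52284975 -0.06028534  0.40443679] -5.3142329853273305
```

```bash
python3 -m crank '[[0,-0.07,-0.5,0,0,0.015,0.6],[0,0,-0.75,0,0,0,0.6],[0,0,-0.75,0,0,0,0.6],[0,0,-0.75,0,0,0,0.6],[0,0,-0.5,0,0,0,0.6],[0,0,-0.26,0,0,0,0.6],[0,0,0,0,0,0,0.6],[0,0,0,0,0,0,0]]' 90 && python3 -m crank '[[0,0,0,0,0,0,0],[0,0,0,0,0,0,0],[0,0,0,0,0,0,0],[0,0,0,0,0,0,0],[0,0,0,0,0,0,0]]' 90
```

```text
time_s: 4.2
position: [0.5236, -0.0646, 0.2653]
ee_rot: [2.311, 2.127, 0.002]
contact_force: [1.0, -1.1, -0.2]
finger_gap: 0.4
finger_force: 0.0
time_s: 4.82
position: [0.5236, -0.0648, 0.2653]
ee_rot: [2.311, 2.126, 0.002]
contact_force: [-0.9, 0.0, 6.0]
finger_gap: 0.1
finger_force: 88.8
```

```bash
python3 -m crank '[[0,0,0.3,0,0,0,0],[0,0,0.6,0,0,0,0],[0,0,0.6,0,0,0,0],[0,0,0.4,0,0,0,0],[-0.4,0.5,0,0,0,0,0],[-0.4,0.8,0,0,0,0,0],[-0.4,0.8,0,0,0,0,0],[-0.4,0.7,0,0,0,0,0],[0,0.3,0,0,0,0,0],[0,0,0,0,0,0,0]]'
python3 - <<'E'
from h import *
s,im,d,c=grab('wrist'); cv2.imwrite('pics/w2.png',im[...,::-1])
grab('side')
s=bot.sense();print(s['position'],s['contact_force'],np.degrees(np.arctan2(*Ro.from_rotvec(s['ee_rot']).as_matrix()[:2,1][::-1])))
E
```

```text
time_s: 6.08
position: [0.4595, 0.0594, 0.3405]
ee_rot: [2.31, 2.128, 0.0]
contact_force: [-0.1, -0.1, -1.9]
finger_gap: 0.101
finger_force: 88.0
[0.45968141 0.05804055 0.34039505] [-0.42516113 -1.10328627 -1.43732112] -4.864839114484843
```

View pics/w2.png

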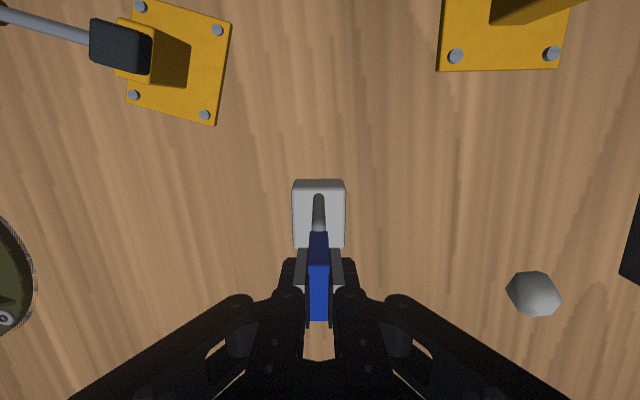

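The sample is held squarely by its tab, with the block at px (319,212). The hook isn't in view yet, so I'm moving closer along y to see hook and sample in one picture.

```bash
python3 -m crank '[[0,0.5,0,0,0,0,0],[0,0.6,0,0,0,0,0],[0,0.4,0,0,0,0,0],[0,0,0,0,0,0,0],[0,0,0,0,0,0,0]]'
python3 - <<'E'
from h import *
s,im,d,c=grab('wrist'); cv2.imwrite('pics/w3.png',im[...,::-1])
s=bot.sense();print(s['position'],np.degrees(np.arctan2(*Ro.from_rotvec(s['ee_rot']).as_matrix()[:2,1][::-1])))
im,W=cloud('wrist')
w=W.reshape(-1,3)
def sel(f,dec=1): 
    q=w[f(w)]; return q
z=w[:,2]
def ln(n,f,ax):
    q=w[f]; c=q.mean(0); v=np.linalg.svd(q[:,:2]-c[:2],full_matrices=False)[2][0]; v*=np.sign(v[ax]); t=(q[:,:2]-c[:2])@v;print(n,len(q),c.round(4),'ang',np.degrees(np.arctan2(v[1],v[0])).round(2),'z98',np.percentile(q[:,2],90).round(4),'ends',q[:,:2].min(0).round(4),q[:,:2].max(0).round(4), 'bbox',[np.round(k,1) for k in cv2.minAreaRect((q[:,:2]*1000).astype(np.float32))])
h=(z>.10)&(z<.13)&(w[:,0]>.495)&(w[:,0]<.6)&(w[:,1]>.18)
ln('nose',h&(w[:,1]<.21)&(w[:,0]<.546),0)
ln('spine',h&(w[:,1]>.237)&(w[:,0]<.546)&(w[:,0]>.526)&(w[:,1]<.256),0)
ln('bottom',h&(w[:,0]>.549)&(w[:,0]<.561)&(w[:,1]>.205)&(w[:,1]<.24),1)
ln('gate',h&(w[:,0]<.528)&(w[:,1]>.212)&(w[:,1]<.238),1)
b=(z>.09)&(z<.12)&(np.abs(w[:,0]-s['position'][0])<.035)&(np.abs(w[:,1]-s['position'][1])<.04)
ln('blk',b,1)
E
```

```text
time_s: 6.8
position: [0.4593, 0.1184, 0.3402]
ee_rot: [2.313, 2.126, -0.001]
contact_force: [-0.0, -0.4, -2.7]
finger_gap: 0.102
finger_force: 88.0
[0.4592905  0.11821549 0.34029167] -4.855574969145752
nose 1220 [0.525  0.2016 0.1183] ang -3.59 z98 0.1199 ends [0.5039 0.1957] [0.546 0.21 ] bbox [array([525.1, 203.1]), array([13. , 42.3]), np.float64(86.7)]
spine 585 [0.5362 0.245  0.1184] ang -3.87 z98 0.12 ends [0.5262 0.2413] [0.546  0.2494] bbox [array([536.1, 245.2]), array([ 7.1, 20. ]), np.float64(85.2)]
bottom 1088 [0.5535 0.2238 0.1192] ang 90.54 z98 0.1206 ends [0.549 0.205] [0.561 0.24 ] bbox [array([555. , 222.5]), array([12., 35.]), np.float64(0.0)]
gate 522 [0.5176 0.2253 0.1168] ang 86.63 z98 0.1181 ends [0.5145 0.2121] [0.5217 0.2379] bbox [array([517.9, 224.9]), array([26. ,  6.4]), np.float64(85.2)]
blk 2739 [0.4586 0.1251 0.1038] ang 86.77 z98 0.1051 ends [0.437  0.0941] [0.4794 0.1457] bbox [array([458.1, 120. ]), array([49.4, 40. ]), np.float64(85.5)]
```

View pics/w3.png

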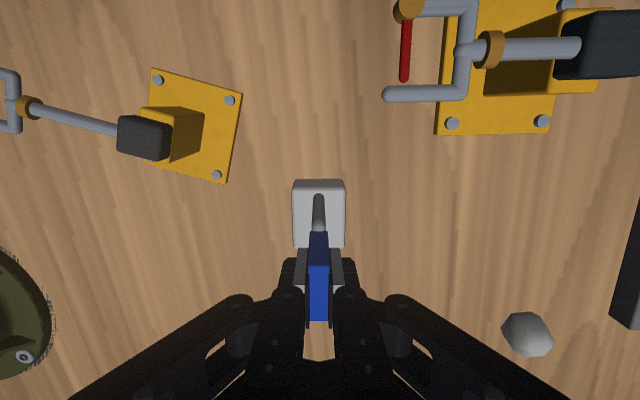

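The hook is now clear: nose from px (388,95) to (465,93), red gate at (405,50), free side towards the sample at (319,212). One precise fit of the nose, relative to the block:

```bash
python3 - <<'E'
from h import *
im,W=cloud('wrist'); w=W.reshape(-1,3); z=w[:,2]
h=(z>.105)&(z<.13)&(w[:,1]>.185)&(w[:,1]<.212)&(((w[:,0]>.500)&(w[:,0]<.511))|((w[:,0]>.526)&(w[:,0]<.545)))
q=w[h]
for a,b in [(.500,.505),(.505,.511),(.526,.532),(.532,.538),(.538,.544)]:
    k=q[(q[:,0]>a)&(q[:,0]<b)]; t=k[k[:,2]>.1185]
    print(a,b,len(k),np.percentile(k[:,1],[1,50,99]).round(4),'crest',t[:,1].mean().round(4) if len(t) else None)
print('tip',q[:,0].min())
psi=np.radians(-4); X=np.array([np.cos(psi),np.sin(psi)]);Y=np.array([-X[1],X[0]])
print(np.array([.4581,.120])@X,np.array([.4581,.120])@Y, 'nose v:',[(k@Y).round(4) for k in [np.array([.525,.2003])]], 'spine v',np.array([.5362,.2452])@Y,'gate u',np.array([.5176,.2253])@X,'bottom u',np.array([.5535,.2238])@X,'tip',np.array([.504,.2015])@X)
E
```

```text
0.5 0.505 19 [0.1999 0.2027 0.2049] crest 0.2032
0.505 0.511 176 [0.1976 0.2024 0.2072] crest 0.2024
0.526 0.532 160 [0.1965 0.2011 0.2058] crest 0.2014
0.532 0.538 183 [0.196  0.201  0.2061] crest 0.2011
0.538 0.544 176 [0.1959 0.2007 0.2055] crest 0.2006
tip 0.5039238001160844
0.4486133145747304 0.1516631266533627 nose v: [np.float64(0.2364)] spine v 0.2820061263453089 gate u 0.5006230188799334 bottom u 0.5365402029948775 tip 0.4887163518715102
```

```bash
python3 -m crank '[[0.03,0.4,0,0,0,0,0],[0.04,0.6,0,0,0,0,0],[0.04,0.6,0,0,0,0,0],[0.03,0.37,0,0,0,0,0],[0,0,-0.3,0,0,0,0],[0,0,-0.25,0,0,0,0],[0.3,-0.02,0,0,0,0,0],[0.2,-0.015,0,0,0,0,0],[0,0,0,0,0,0,0],[0,0,0,0,0,0,0]]'
cat >> h.py <<'E'
X=np.array([np.cos(np.radians(-4)),np.sin(np.radians(-4))]);Y=np.array([-X[1],X[0]])
def rel():
    s,im,d,c=grab('wrist'); im,W=cloud('wrist'); p=s['position']; w=W.reshape(-1,3); w=w[np.isfinite(w[:,2])]
    q=np.c_[w[:,:2]@X,w[:,:2]@Y,w[:,2]]; tc=np.array([p[:2]@X,p[:2]@Y]) if not isinstance(p,list) else np.array([np.array(p[:2])@X,np.array(p[:2])@Y])
    zb=p[2]-.2653+.030
    b=q[(abs(q[:,2]-zb)<.006)&(abs(q[:,0]-tc[0])<.03)&(abs(q[:,1]-tc[1])<.035)]
    print('F',np.round(s['contact_force'],1),'tcp uv',tc.round(4),'z',round(p[2],4),'grip',s['finger_force'])
    print('blk',np.round(cv2.minAreaRect((b[:,:2]*1000).astype(np.float32))[0],1),cv2.minAreaRect((b[:,:2]*1000).astype(np.float32))[1:] if len(b) else 0)
    h=q[(q[:,2]>.110)&(q[:,2]<.124)&(q[:,0]>.47)&(q[:,0]<.62)&(abs(q[:,1]-.2375)<.009)]
    for a in np.arange(.485,.60,.006):
        k=h[(h[:,0]>a)&(h[:,0]<a+.006)]
        if len(k)>20: print('nose u',a.round(3),len(k),np.percentile(k[:,1],[1,50,99]).round(4))
    hsv=cv2.cvtColor(im,cv2.COLOR_RGB2HSV); m=((hsv[...,0]<6)|(hsv[...,0]>174))&(hsv[...,1]>180)&(W[...,2]>.1)&(W[...,2]<.125)&(abs(W[...,1]-.23)<.05)
    g=W[m][:,:2]@np.c_[X,Y]
    if len(g): print('gate n',len(g),'mean',g.mean(0).round(4),'min',g.min(0).round(4),'max',g.max(0).round(4))
    return im
E
python3 - <<'E'
from h import *
im=rel(); cv2.imwrite('pics/w4.png',im[...,::-1])
E
```

```text
time_s: 8.1
position: [0.4849, 0.1964, 0.3185]
ee_rot: [2.313, 2.126, 0.0]
contact_force: [-1.2, -0.4, -2.2]
finger_gap: 0.1
finger_force: 88.1
F [-1.2 -0.4 -2.2] tcp uv [0.47   0.2298] z 0.3185 grip 88.08334350585938
blk [468.8 231.4] ((49.546974182128906, 40.08964538574219), 89.21405029296875)
nose u 0.485 43 [0.2346 0.2383 0.2414]
nose u 0.491 155 [0.2339 0.2397 0.2428]
nose u 0.497 169 [0.234  0.24   0.2463]
nose u 0.503 159 [0.2335 0.2395 0.2442]
nose u 0.509 152 [0.2333 0.2394 0.2428]
nose u 0.515 151 [0.2343 0.24   0.243 ]
nose u 0.521 156 [0.2344 0.2399 0.243 ]
nose u 0.527 179 [0.234  0.2407 0.2461]
nose u 0.533 168 [0.2339 0.2409 0.2463]
gate n 342 mean [0.5011 0.2616] min [0.4984 0.2454] max [0.5037 0.2757]
```

View pics/w4.png

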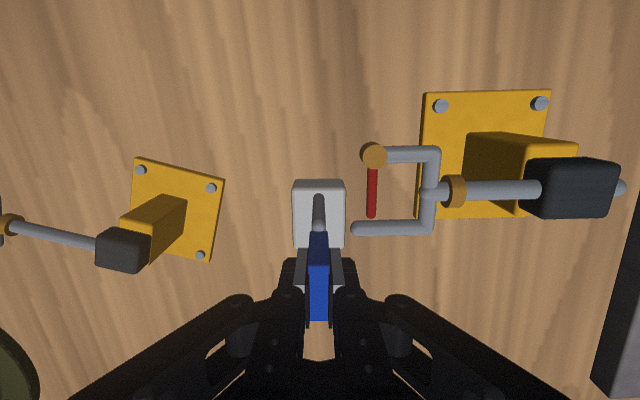

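The block at px (318,212) is just short of the nose tip at (355,229). The gate at (372,195) is shut. The bar axis sits 9.8 mm to the gate side of the nose axis, so the gap is about 0.8 mm and the line is good. Advancing gently.

```bash
python3 -m crank '[[0.15,-0.01,0,0,0,0,0],[0.15,-0.01,0,0,0,0,0],[0.15,-0.01,0,0,0,0,0],[0,0,0,0,0,0,0]]'; python3 -m crank '[[0.1,-0.007,0,0,0,0,0],[0.1,-0.007,0,0,0,0,0],[0.1,-0.007,0,0,0,0,0],[0.1,-0.007,0,0,0,0,0],[0,0,0,0,0,0,0]]'
python3 - <<'E'
from h import *
rel()
E
```

```text
time_s: 8.65
position: [0.5033, 0.1952, 0.3183]
ee_rot: [2.312, 2.126, -0.0]
contact_force: [0.2, -0.3, -1.6]
finger_gap: 0.097
finger_force: 88.1
time_s: 9.28
position: [0.5187, 0.1943, 0.3181]
ee_rot: [-2.312, -2.127, 0.001]
contact_force: [-3.3, -0.8, -1.1]
finger_gap: 0.102
finger_force: 88.1
F [-3.3 -0.8 -1.1] tcp uv [0.5038 0.23  ] z 0.3181 grip 88.07634115219116
blk [502.3 231.6] ((49.17256546020508, 40.18095397949219), 89.28018951416016)
nose u 0.491 51 [0.2352 0.239  0.2419]
nose u 0.503 45 [0.2347 0.2411 0.2464]
nose u 0.509 167 [0.2338 0.2397 0.2463]
nose u 0.515 153 [0.2333 0.2395 0.2429]
nose u 0.521 152 [0.2342 0.24   0.243 ]
nose u 0.527 157 [0.2344 0.2401 0.243 ]
nose u 0.533 175 [0.2342 0.2406 0.2461]
nose u 0.539 161 [0.234  0.2407 0.2462]
gate n 285 mean [0.5078 0.2622] min [0.5045 0.2454] max [0.5111 0.2752]
```

```bash
for i in 1; do python3 -m crank '[[0.1,-0.007,0,0,0,0,0],[0.1,-0.007,0,0,0,0,0],[0.1,-0.007,0,0,0,0,0]]'; done; python3 -c "
from h import *
rel()" | grep -v nose
```

```text
time_s: 9.7
position: [0.5308, 0.1936, 0.3182]
ee_rot: [-2.312, -2.127, 0.0]
contact_force: [-4.4, 0.8, -1.5]
finger_gap: 0.099
finger_force: 88.1
F [-4.4  0.8 -1.5] tcp uv [0.516  0.2301] z 0.3182 grip 88.11947107315063
blk [514.5 231.8] ((49.437957763671875, 40.03087615966797), 89.60270690917969)
gate n 325 mean [0.5186 0.2623] min [0.5139 0.2462] max [0.5234 0.2756]
```

```bash
python3 -m crank '[[0.1,-0.007,0,0,0,0,0],[0.1,-0.007,0,0,0,0,0],[0.1,-0.007,0,0,0,0,0]]';python3 -c "
from h import *
rel()" | grep -v nose; python3 -m crank '[[0.1,-0.007,0,0,0,0,0],[0.1,-0.007,0,0,0,0,0]]'; python3 -c "
from h import *
rel()"
```

```text
time_s: 10.12
position: [0.5428, 0.1927, 0.3183]
ee_rot: [-2.311, -2.127, 0.001]
contact_force: [-5.8, 0.9, -2.0]
finger_gap: 0.102
finger_force: 88.1
F [-5.8  0.9 -2. ] tcp uv [0.528  0.2301] z 0.3183 grip 88.08558225631714
blk [526.2 231.7] ((49.574127197265625, 40.053741455078125), 89.57857513427734)
gate n 299 mean [0.5267 0.2636] min [0.5194 0.2479] max [0.5346 0.2769]
time_s: 10.42
position: [0.5507, 0.1911, 0.3181]
ee_rot: [2.312, 2.126, -0.003]
contact_force: [-5.2, -0.4, -2.0]
finger_gap: 0.098
finger_force: 88.1
F [-5.2 -0.4 -2. ] tcp uv [0.536  0.2291] z 0.3181 grip 88.08344006538391
blk [534.2 230.1] ((49.65414047241211, 40.1314582824707), 89.30239868164062)
nose u 0.503 22 [0.2351 0.2388 0.2415]
nose u 0.509 146 [0.2331 0.2394 0.2427]
nose u 0.515 150 [0.2344 0.2398 0.2429]
nose u 0.521 154 [0.2341 0.2399 0.2428]
nose u 0.527 76 [0.2341 0.2405 0.2429]
nose u 0.539 144 [0.2337 0.2396 0.243 ]
nose u 0.545 161 [0.2346 0.2406 0.2463]
nose u 0.551 176 [0.2347 0.2409 0.2463]
nose u 0.557 45 [0.236  0.2411 0.2464]
gate n 276 mean [0.529  0.2652] min [0.5204 0.2501] max [0.5389 0.277 ]
```

```bash
python3 -m crank '[[0.1,0,0,0,0,0,0],[0.08,0,0,0,0,0,0]]';python3 -m crank '[[0.05,0,0,0,0,0,0],[0,0,0,0,0,0,0]]'; python3 -c "
from h import *
rel()"
```

```text
time_s: 10.72
position: [0.5588, 0.1913, 0.3186]
ee_rot: [2.312, 2.125, 0.002]
contact_force: [-4.0, -1.5, -1.7]
finger_gap: 0.098
finger_force: 88.0
time_s: 10.98
position: [0.5602, 0.1918, 0.3185]
ee_rot: [2.312, 2.126, 0.001]
contact_force: [-2.7, -0.6, -0.2]
finger_gap: 0.099
finger_force: 88.2
F [-2.7 -0.6 -0.2] tcp uv [0.5455 0.2304] z 0.3185 grip 88.24586033821106
blk [544.2 231.9] ((49.48646545410156, 40.02497863769531), 89.66072082519531)
nose u 0.503 41 [0.2347 0.2387 0.2419]
nose u 0.509 151 [0.2339 0.2395 0.2428]
nose u 0.515 168 [0.2337 0.24   0.2464]
nose u 0.521 152 [0.2331 0.2396 0.2448]
nose u 0.527 152 [0.2344 0.2398 0.243 ]
nose u 0.533 156 [0.2344 0.2401 0.2432]
nose u 0.545 49 [0.2348 0.2418 0.2464]
nose u 0.551 171 [0.2338 0.2409 0.2465]
nose u 0.557 27 [0.2373 0.2424 0.2464]
gate n 350 mean [0.5185 0.2613] min [0.5158 0.2455] max [0.5211 0.2755]
```

The gate has sprung back to its shut line (u 0.516 to 0.521), and the bar is 25.7 mm inside it. Now I'll centre the eye on the nose, back off the bottom bar and lower.

```bash
python3 -m crank '[[-0.1,0.08,0,0,0,0,0],[-0.1,0.09,0,0,0,0,0],[0,0,-0.1,0,0,0,0],[0,0,-0.08,0,0,0,0],[0,0,0,0,0,0,0]]'; python3 -c "
from h import *
im=rel(); cv2.imwrite('pics/w5.png',im[...,::-1])"
```

```text
time_s: 11.65
position: [0.5518, 0.1987, 0.3107]
ee_rot: [2.312, 2.127, -0.001]
contact_force: [0.1, -0.7, -2.0]
finger_gap: 0.1
finger_force: 88.2
F [ 0.1 -0.7 -2. ] tcp uv [0.5366 0.2367] z 0.3107 grip 88.1965184211731
blk [535.2 238.5] ((49.35496520996094, 39.90863800048828), 89.37555694580078)
nose u 0.497 116 [0.2339 0.2393 0.2426]
nose u 0.503 174 [0.2335 0.24   0.2461]
nose u 0.509 172 [0.2336 0.2402 0.2461]
nose u 0.515 161 [0.2345 0.24   0.243 ]
nose u 0.521 130 [0.2346 0.2406 0.243 ]
nose u 0.527 50 [0.2375 0.241  0.243 ]
nose u 0.539 94 [0.2374 0.2421 0.2462]
nose u 0.545 101 [0.2368 0.2417 0.2462]
gate n 331 mean [0.5098 0.261 ] min [0.5071 0.2447] max [0.5123 0.2752]
```

View pics/w5.png

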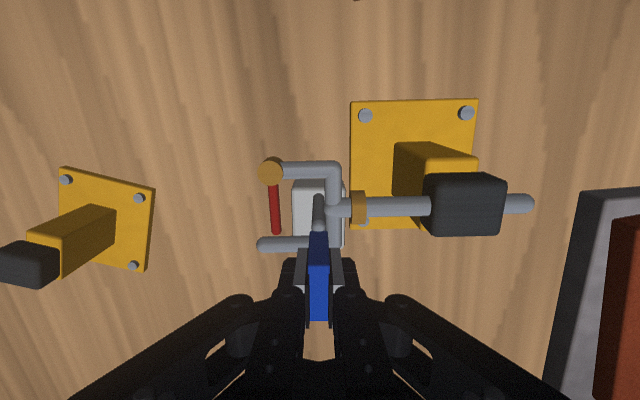

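The nose at px (260,244) runs through the eye, and the red gate at (275,208) is shut outside the bar. Backing off the bottom bar and lowering until the weight rests on the nose.

```bash
python3 -m crank '[[-0.1,0.007,0,0,0,0,0],[-0.08,0.007,0,0,0,0,0],[0,0,-0.03,0,0,0,0],[0,0,-0.02,0,0,0,0],[0,0,0,0,0,0,0]]'; python3 -c "
from h import *
im=rel()"|grep -v nose
```

```text
time_s: 12.32
position: [0.5448, 0.1993, 0.3091]
ee_rot: [2.312, 2.127, -0.0]
contact_force: [0.4, 0.1, -0.8]
finger_gap: 0.098
finger_force: 88.2
F [ 0.4  0.1 -0.8] tcp uv [0.5295 0.2369] z 0.3091 grip 88.21385264396667
blk [522.3 243.7] ((39.12945556640625, 28.029888153076172), 89.8660659790039)
gate n 298 mean [0.5052 0.2614] min [0.5025 0.2452] max [0.5077 0.2752]
```

```bash
python3 -m crank '[[0,0,-0.02,0,0,0,0],[0,0,0,0,0,0,0]]'; python3 -m crank '[[0,0,0,0,0,0,0.15],[0,0,0,0,0,0,0.2],[0,0,0,0,0,0,0.3],[0,0,0,0,0,0,0.4],[0,0,0,0,0,0,0.4],[0,0,0.1,0,0,0,0.4],[0,0,0.3,0,0,0,0.4],[0,0,0.6,0,0,0,0.4],[0,0,0.6,0,0,0,0.4],[0,0,0.6,0,0,0,0.4]]' 20; python3 -m crank '[[0,0,0.6,0,0,0,0.4],[0,-0.5,0.3,0,0,0,0.4],[0,-0.6,0,0,0,0,0.4],[0,-0.6,0,0,0,0,0.4],[0,-0.4,0,0,0,0,0.4],[0,0,0,0,0,0,0.4],[0,0,0,0,0,0,0.4],[0,0,0,0,0,0,0.4],[0,0,0,0,0,0,0.4],[0,0,0,0,0,0,0.4]]'
python3 -c "
from h import *
_,a,_,_=grab('wrist');_,b,d,_=grab('side'); b=cv2.resize(b[130:260,260:420],None,fx=2.4,fy=2.4,interpolation=3)
C=np.zeros((400+0,0+400+384,3),np.uint8);C[:,:400]=a[:,120:520];C[:312,400:]=b
cv2.imwrite('pics/end.png',C[...,::-1])
for i in range(2): 
    im,W=cloud('wrist');w=W.reshape(-1,3); hsv=cv2.cvtColor(im,cv2.COLOR_RGB2HSV).reshape(-1,3);m=(hsv[:,0]>105)&(hsv[:,0]<130)&(hsv[:,1]>120)&(w[:,2]>.13)&(w[:,2]<.18);print(m.sum(),w[m].mean(0)); grab('wrist')
"
```

```text
time_s: 12.62
position: [0.5448, 0.1994, 0.3083]
ee_rot: [2.312, 2.127, 0.0]
contact_force: [0.3, 0.2, -1.6]
finger_gap: 0.102
finger_force: 88.2
time_s: 13.88
position: [0.5448, 0.1993, 0.3982]
ee_rot: [2.312, 2.127, 0.002]
contact_force: [-0.1, 0.6, 0.3]
finger_gap: 0.399
finger_force: 0.0
time_s: 15.12
position: [0.5447, 0.1158, 0.4323]
ee_rot: [2.311, 2.128, -0.0]
contact_force: [0.3, 0.4, 0.0]
finger_gap: 0.4
finger_force: 0.0
511 [0.54352724 0.20082668 0.16323053]
526 [0.54355532 0.20092035 0.16324051]
```

View pics/end.png

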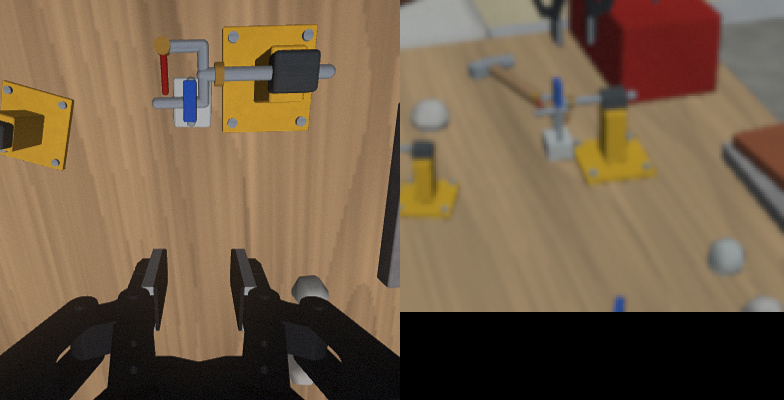

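The sample hangs still on the nose, with its tab at px (190,101) and tab top at about z 0.163 as expected for hanging. The gate at (165,73) is shut and the gripper is clear.

```bash
python3 -c "
from rig import bot
print(bot.close_job())"
```

```text
the job is handed in; nothing more can be done
None
```

The white sample hangs at rest on the larger yellow stand's hook with the gate shut behind its bar; the push force read at most 6 N at the end of each move, and I handed the job in about 15 s into the 58 s allowed.

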